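Find and seat the rocking cover of a parts tray

TASK

One of the four identical wooden covers in the parts tray is not seated and rocks when its edge is pressed. With the fingertips, press down gently near the edges of the covers until you find the one that rocks, then press that one at its middle until it sits fully home and level. Only press: do not lift any cover out, do not push hard enough to mark the wood (well under 40 N is plenty), and leave the things that stand around and in the tray where they are.

Things in the scene. Friction and masses are not known exactly. Their poses are not given: they have to be found in the camera images.
- tray: open wooden small-parts tray fixed to the bench, 204 mm along its x, 282 mm along its y, rim 30 mm high; origin at the centre of its underside. Four square pockets of 84 mm, two by two, with their centres at x = +-48 mm and y = +-87 mm; between the two pairs runs an open trough along x, 70 mm wide, that holds the billet.
- cover_a (a point): one of four identical loose wooden covers, 80 x 80 x 14 mm, about 60 g, one in each pocket (which one varies), 2 mm of play all round; this point: centre of its flat top, z up, x and y along its edges. The top stands 0 to 7 mm above the tray's rim; pockets differ in depth, so height does not tell which cover is loose. A seated cover lies on a solid ledge and yields nowhere.
- cover_b (a point): one of four identical loose wooden covers, 80 x 80 x 14 mm, about 60 g, one in each pocket (which one varies), 2 mm of play all round; this point: centre of its flat top, z up, x and y along its edges. The top stands 0 to 7 mm above the tray's rim; pockets differ in depth, so height does not tell which cover is loose. A seated cover lies on a solid ledge and yields nowhere.
- cover_c (a point): one of four identical loose wooden covers, 80 x 80 x 14 mm, about 60 g, one in each pocket (which one varies), 2 mm of play all round; this point: centre of its flat top, z up, x and y along its edges. The top stands 0 to 7 mm above the tray's rim; pockets differ in depth, so height does not tell which cover is loose. A seated cover lies on a solid ledge and yields nowhere.
- cover_d (a point): one of four identical loose wooden covers, 80 x 80 x 14 mm, about 60 g, one in each pocket (which one varies), 2 mm of play all round; this point: centre of its flat top, z up, x and y along its edges. The top stands 0 to 7 mm above the tray's rim; pockets differ in depth, so height does not tell which cover is loose. A seated cover lies on a solid ledge and yields nowhere.
- plug (a joint): friction plug, 10 mm wide, under the centre of the unseated cover (not told which): 0 = unseated, 0.005 m = home. That cover lies level on it, 5 mm above its ledge; 1 N on its top 25 to 35 mm off centre tips that side down 2 to 4 mm (tilt 0.14 rad), let go it falls level. About 11 N straight down on its centre drives the plug in till the cover stops on its ledge, 5 mm lower; it stays there.
- billet: pale split wood block, 56 x 104 x 46 mm, lying loose in the open trough in the middle of the tray (may be a little askew there); origin at the centre of its underside
- nail_cup: glazed cup of nails, 70 mm wide, 62 mm high, loose, right of the tray; origin at the centre of its underside
- bowl_small: small turned wooden bowl, 115 mm wide, 45 mm high, loose, left of the tray; origin at the centre of its underside
- wedge_1: pale wooden wedge, 101 x 76 x 28 mm, loose, right of the tray; origin at the centre of its underside
Not all that is in view belongs to the job. What is shaped like the part that bears cover_d but red is not meant.

How it is judged:
By the outcome, as a careful person would: the job done as asked, in the order asked, and still so for the second after the job is handed in, with the robot touching nothing.
It also fails if it takes over 58 s, if anything falls off the work surface, if the arm or the gripper's body presses on something with over 40 N, if the wrist force passes 120 N, or if a joint passes its speed limit or range.

ROBOT

A 6-joint arm with a two-finger parallel gripper is mounted at the origin on a cart in front of the work surface, level with it; the furniture and walls round the work are solid. World frame = base frame: x ahead of the robot, y to its left, z up, the work surface at z = 0. Lengths are in mm, angles in rad, forces in N, time in s.
With the tool pointing down it reaches from about 300 to 825 mm from the base axis. Payload 5.4 kg.
Tool frame: the origin (TCP) lies midway between the tips of the shut fingers; the grasp point (between the pads) lies 19 mm behind it; z points along the fingers, y is the line along which they close (so a half turn about z gives the same grasp; the last joint's range is limited). The gripper opens to 92 mm and grips with 3 to 60 N. Pads are 20 mm wide; open, the fingers measure 128 mm over their backs; the gripper's body (75 mm by 189 mm) begins 69 mm behind the grasp point.
Start: joints at [-1.392, 0.158, 1.597, -0, 1.386, -0.21], TCP at [217.945, -532.077, 214.601] pointing down, gripper open.
Joint ranges: [-2.91, 2.91], [-0.94, 2.29], [0.18, 2.7], [-1.29, 4.43], [0.17, 2.64], [-3, 3]. Speed limits (rad/s): [2.57, 2.57, 3.14, 3.14, 3.14, 3.14].

INTERFACE

Orientations are given as a rotation vector (axis times angle).
In Python, from cell import manip, cams gives the robot as it stands.
- The arm moves only by the tool drive_tool, never from a script. Its argument "deltas" is a list of rows, each a list of 7 numbers: the closure, from 0 (fully open) to 1 (shut), then the shift along the tool's x, y, z scaled (see below), then the turn, a rotation vector about the tool's x, y, z scaled (see below). In form: [[claw, x, y, z, rx, ry, rz], ...]. A call has 1 to 20 rows; each row is the pose to reach, as a shift and turn from the pose commanded when the call began, along the tool's axes at that moment; what a row does not reach only later rows make up. The controller multiplies each number of a shift by 500 mm and each number of a turn by 0.5 rad. A row lasts 1/12 s, in which the tool goes at most 41.7 mm and 7.16 degrees, less where a joint would pass 70% of its speed; a pose out of reach is approached as far as the arm can. A call with a number of a shift or a turn outside -1 to 1 is refused whole. A call with a gripper value outside its range is refused whole. The fingers move at their own pace and stop on an object; "force" is the grip in N (left out, the last holds). Time passes only in rows, so rows that repeat a pose let the fingers close. It gives the time, the measured TCP pose, the force, the opening and the grip force at its end, in the units of the state.
- manip.observe(): the state, without advancing time (a new reading comes with each control period).
- cams.camera(name): name is "scene" or "top"; returns (picture, depth): 400x640x3 uint8, red, green, blue; 400x640 float32, mm along the optical axis (not along the pixel's ray), 0 where there is no reading.
- cams.get_calibration(name): a dict with "mtx" (3x3 intrinsics, pixels), "cam_to_world" (4x4, takes a point from camera to world coordinates). Camera axes: x right, y up, looking along -z (the intrinsics and any distortion apply to the point x, -y, -z); pixel columns grow to the right and rows downward; lengths in mm; the calibration is good to about 2 mm. A picture is of the moment at which its call begins. get_calibration takes no time and is no camera call.
- manip.job_done(): hands the job in; it is judged then, once.
The state is a dict: "time_s": time; "q": joint angles; "joint_velocities": joint speeds; "effort": joint torques, N m; "tcp_pos": TCP position; "eef_rot": TCP orientation; "wrist_force": force on the tool from outside, world axes, zero at the start; "ft_torque": the same for the moment, N m; "gripper_width": finger opening in mm; "grasp_force": force on a finger pad.
Only numpy, scipy, OpenCV 4.12 (cv2) and the standard library are available. Lean on these libraries where they do the work, as an engineer would, in place of code of your own. Each camera call takes 0.05 s, during which the arm holds its last target. There are 200 camera calls.

## Working session

There is one attempt and no reset: what is moved stays moved. The work goes in short steps, Python scripts to look and compute and a tool call to move; the robot and the scene stay as the last step left them, time stands still between calls to the robot, and variables do not carry over. Pictures are saved under pics/ and viewed, at most 10 in all, crops included, and the job is handed in when it is done.

Besides the shell and the picture viewer there is one more tool, called after "Request:" as name(argument=value, ...) on one line, values as JSON. drive_tool: Moves the arm, as the interface text tells. Its arguments: {"type":"object","properties":{"deltas":{"type":"array"},"force":{"type":"number"}},"required":["deltas"]}

```bash
mkdir -p pics; ls
python3 - <<'E'
from cell import manip,cams
import cv2,numpy as np
for n in("top","scene"):
    p,d=cams.camera(n); np.savez(f"{n}.npz",p=p,d=d); cv2.imwrite(f"pics/{n}0.png",p[:,:,::-1])
    c=cams.get_calibration(n); print(n,c)
print(manip.observe())
E
```

```text
pics
top {'mtx': array([[412.24887928,   0.        , 326.06821969],
       [  0.        , 412.24887928, 192.48260807],
       [  0.        ,   0.        ,   1.        ]]), 'cam_to_world': array([[ 1.75890568e-02,  9.88963910e-01, -1.47108834e-01,
         3.66851329e+02],
       [-9.99727885e-01,  1.96503696e-02,  1.25705284e-02,
        -9.59669392e+00],
       [ 1.53225419e-02,  1.46847699e-01,  9.89040430e-01,
         1.44161550e+03],
       [ 0.00000000e+00,  0.00000000e+00,  0.00000000e+00,
         1.00000000e+00]])}
scene {'mtx': array([[406.35221065,   0.        , 320.96222428],
       [  0.        , 406.35221065, 193.13355386],
       [  0.        ,   0.        ,   1.        ]]), 'cam_to_world': array([[-6.30004570e-01,  4.90385991e-01, -6.02175906e-01,
        -2.30359259e+02],
       [-7.76591423e-01, -3.97870019e-01,  4.88472321e-01,
         6.04789601e+02],
       [-4.77561551e-05,  7.75384439e-01,  6.31489485e-01,
         9.07952612e+02],
       [ 0.00000000e+00,  0.00000000e+00,  0.00000000e+00,
         1.00000000e+00]])}
{'time_s': 0.1, 'q': array([-1.39209819e+00,  1.58991864e-01,  1.59809030e+00, -1.59081804e-05,
        1.38619509e+00, -2.10105343e-01]), 'joint_velocities': array([-0.0006481 , -0.00077185, -0.00228545,  0.00091827, -0.00040843,
        0.0001334 ]), 'effort': array([ 1.52120833e-04, -3.86507034e+01, -3.22958744e+01,  7.04089017e-02,
        3.40131798e-02, -4.08422284e-05]), 'tcp_pos': array([ 217.84285913, -531.53135749,  213.72211102]), 'eef_rot': array([-3.08076199e+00, -6.06570627e-01, -1.69864499e-05]), 'wrist_force': array([-0.78524408,  0.0755226 , -1.11999383]), 'ft_torque': array([1.38455799e-02, 8.62990779e-05, 3.73162518e-03]), 'grasp_force': 0.0, 'gripper_width': 92.03877407176303}
```

View pics/top0.png

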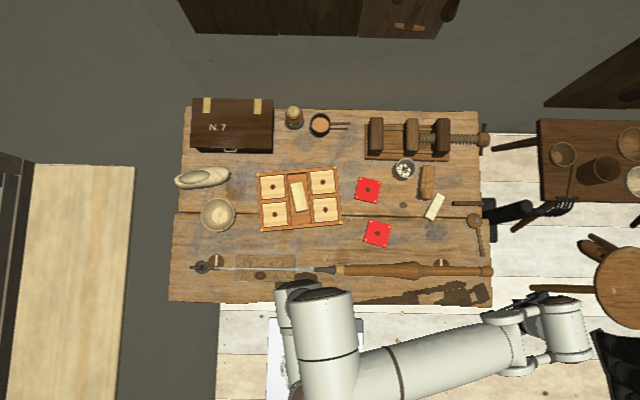

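View pics/scene0.png

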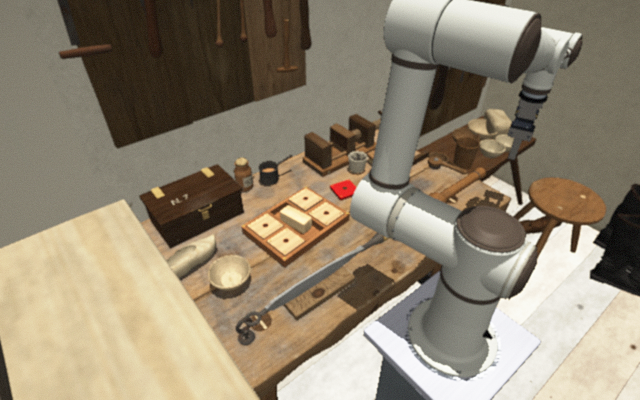

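The top view shows the tray around (300,198), with pale covers near (272,187), (323,181), (273,214) and (325,209), and the billet at (298,197). The red squares at (367,190) and (377,233) are decoys lying on the bench outside the tray. I'll check this in an enlarged crop.

```bash
cat > h.py <<'E'
import numpy as np
from cell import manip,cams
def world(n,d,u,v):
    c=cams.get_calibration(n);K=c["mtx"];z=d[v,u] if np.isscalar(d[v,u]) else d[v,u]
    p=np.stack([(u-K[0,2])/K[0,0]*z,-(v-K[1,2])/K[1,1]*z,-z,np.ones_like(z)],-1)
    return (p@c["cam_to_world"].T)[...,:3]
E
python3 - <<'E'
from h import *; import cv2
f=np.load("top.npz");p,d=f["p"],f["d"]
cv2.imwrite("pics/top1.png",cv2.resize(p[160:240,250:350,::-1],None,fx=7,fy=7,interpolation=cv2.INTER_CUBIC))
vv,uu=np.mgrid[160:240,250:350]; W=world("top",d,uu,vv)
np.set_printoptions(precision=1,suppress=True)
for u,v in[(272,187),(323,181),(273,214),(325,209),(298,197),(257,172),(338,167),(343,223),(262,231),(218,215),(404,169),(434,207)]:
    print(u,v,W[v-160,u-250] if 250<=u<350 else world("top",d,np.array([u]),np.array([v]))[0])
for z0,z1 in((20,45),(29,45),(50,90)):
    m=(W[...,2]>z0)&(W[...,2]<z1); m=cv2.morphologyEx(m.astype(np.uint8),cv2.MORPH_OPEN,np.ones((2,2)))>0
    print(z0,z1,m.sum(),cv2.minAreaRect(W[m][:,:2].astype(np.float32)))
E
```

```text
272 187 [591.4 159.3  35.7]
323 181 [614.9 -16.1  41.4]
273 214 [498.6 153.1  30.2]
325 209 [519.3 -24.9  29.4]
298 197 [556.4  68.   50. ]
257 172 [649.8 218.6   0.8]
338 167 [672.5 -68.6   7.6]
343 223 [474.  -88.7   7.4]
262 231 [439.6 187.7  34.4]
218 215 [493.7 346.5   6.6]
404 169 [ 663.9 -297.6   36.8]
434 207 [ 534.7 -404.5   19.9]
20 45 3662 ((509.1752624511719, 56.47203826904297), (297.8489685058594, 284.2466125488281), 6.541958808898926)
29 45 2588 ((507.8175048828125, 56.63203430175781), (293.6913146972656, 282.8536071777344), 5.698537349700928)
50 90 56 ((553.4873046875, 62.54340362548828), (86.189453125, 33.220176696777344), 13.562533378601074)
```

View pics/top1.png

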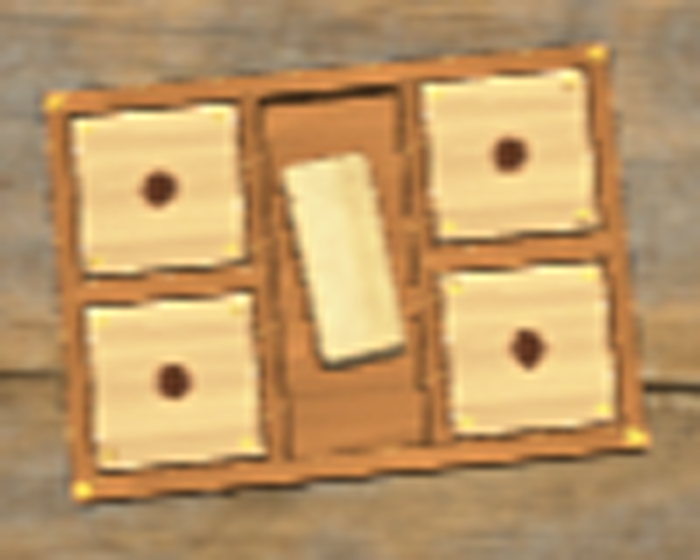

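The crop confirms four pale covers in the tray, with centre dots at crop (158,189), (510,154), (174,381) and (527,348), and the billet askew between them. The red squares lie outside the tray, so they're excluded.

Run:
```python
from h import *
from scipy.spatial.transform import Rotation as R
np.set_printoptions(precision=1,suppress=True)
d=np.load("top.npz")["d"];c=cams.get_calibration("top");K=c["mtx"];T=c["cam_to_world"]
def at(u,v,z):
    r=T[:3,:3]@np.array([(u-K[0,2])/K[0,0],-(v-K[1,2])/K[1,1],-1]);return T[:3,3]+r*(z-T[2,3])/r[2]
cr=lambda x,y:(250+(x+.5)/7-.5,160+(y+.5)/7-.5)
C=np.array([at(*cr(*q),30) for q in[(55,101),(597,52),(635,438),(83,490)]]);print(C,C.mean(0),np.linalg.norm(np.diff(C,axis=0),axis=1))
t=C[0]+C[3]-C[1]-C[2];yaw=np.arctan2(-t[0],t[1]);ctr=C.mean(0);print("yaw",yaw)
for q,s in zip([(158,189),(510,154),(174,381),(527,348)],[(48,87),(48,-87),(-48,87),(-48,-87)]):
    u,v=cr(*q);i,j=np.mgrid[-8:9,-8:9];W=world("top",d,(int(round(u))+i).ravel(),(int(round(v))+j).ravel())
    n=np.array([np.cos(yaw),np.sin(yaw)]);m=np.array([-n[1],n[0]])
    print(at(u,v,33),"model",ctr[:2]+s[0]*n+s[1]*m,"z med",np.median(W[:,2]),W[:,2].std())
o=manip.observe();print(R.from_rotvec(o["eef_rot"]).as_matrix(),o["time_s"])
```

```text
[[637.  212.2  30. ]
 [667.5 -56.7  30. ]
 [475.  -78.1  30. ]
 [444.7 190.5  30. ]] [556.  67.  30.] [270.6 193.6 270.3]
yaw 0.11266000168993658
[593.3 159.2  33. ] model [594.  158.8] z med 33.162748186484805 2.9623686496045933
[614.4 -14.2  33. ] model [613.5 -14.1] z med 37.67628468420662 82.50020045773107
[498.4 147.9  33. ] model [498.6 148. ] z med 33.868341251240736 116.74591356578338
[518.  -24.4  33. ] model [518.1 -24.9] z med 32.92765142115991 183.72692744920622
[[ 0.9  0.4 -0. ]
 [ 0.4 -0.9  0. ]
 [ 0.  -0.  -1. ]] 0.1
```

The geometry is consistent: the measured cover centres match the tray model to within 1 mm. I'll move with shut fingers above D's inner edge, at (545,-22).

Request:
drive_tool(deltas=[[1,0.992,-0.696,0.229,0,0,0.552],[1,0.992,-0.696,0.229,0,0,0.552],[1,0.992,-0.696,0.229,0,0,0.552],[1,0.992,-0.696,0.229,0,0,0.552],[1,0.992,-0.696,0.229,0,0,0.552],[1,0.992,-0.696,0.229,0,0,0.552],[1,0.992,-0.696,0.229,0,0,0.552],[1,0.992,-0.696,0.229,0,0,0.552],[1,0.992,-0.696,0.229,0,0,0.552],[1,0.992,-0.696,0.229,0,0,0.552],[1,0.992,-0.696,0.229,0,0,0.552],[1,0.992,-0.696,0.229,0,0,0.552],[1,0.992,-0.696,0.229,0,0,0.552],[1,0.992,-0.696,0.229,0,0,0.552],[1,0.992,-0.696,0.229,0,0,0.552],[1,0.992,-0.696,0.229,0,0,0.552],[1,0.992,-0.696,0.229,0,0,0.552],[1,0.992,-0.696,0.229,0,0,0.552]], force=10)

```text
time_s: 1.6
tcp_pos: [544.5, -22.2, 99.8]
eef_rot: [3.136, 0.178, -0.002]
wrist_force: [0.3, -0.0, -0.7]
gripper_width: 0.9
grasp_force: 0.0
```

Run:
```python
from h import *; import cv2
p,d=cams.camera("top");q,_=cams.camera("scene")
a=cv2.resize(p[150:240,240:360,::-1],None,fx=5,fy=5,interpolation=cv2.INTER_CUBIC)[:300]
b=cv2.resize(q[180:270,235:355,::-1],None,fx=5,fy=5,interpolation=cv2.INTER_CUBIC)
a=cv2.resize(p[150:240,240:360,::-1],None,fx=3,fy=3,interpolation=cv2.INTER_CUBIC);b=cv2.resize(q[170:270,235:355,::-1],(360,300),interpolation=cv2.INTER_CUBIC)
cv2.imwrite("pics/c.png",np.vstack([a,b]))
```

```text
(no output)
```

View pics/c.png

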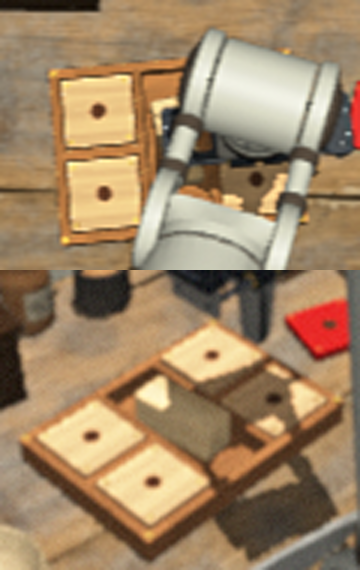

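Top crop: the wrist is above the right-hand pair, and all four covers are in place. Scene crop: the fingers at (250,310) hang over the far-right covers and are clear of the billet. Next is the descent.

Request:
drive_tool(deltas=[[1,0,0,0.06,0,0,0],[1,0,0,0.116,0,0,0],[1,0,0,0.116,0,0,0],[1,0,0,0.116,0,0,0]])

```text
time_s: 2.03
tcp_pos: [543.4, -22.6, 41.3]
eef_rot: [-3.136, -0.174, 0.005]
wrist_force: [0.2, 0.4, -0.3]
gripper_width: 0.1
grasp_force: 0.0
```

Request:
drive_tool(deltas=[[1,0,0,0.004,0,0,0],[1,0,0,0.006,0,0,0],[1,0,0,0.006,0,0,0]])

```text
time_s: 2.28
tcp_pos: [546.1, -22.5, 40.7]
eef_rot: [3.136, 0.177, 0.004]
wrist_force: [-0.1, -0.2, -0.5]
gripper_width: 0.8
grasp_force: 0.0
```

Request:
drive_tool(deltas=[[1,0,0,0.002,0,0,0],[1,0,0,0.003,0,0,0],[1,0,0,0.003,0,0,0]])

```text
time_s: 2.53
tcp_pos: [545.2, -22.0, 37.9]
eef_rot: [3.136, 0.177, 0.001]
wrist_force: [0.5, -0.4, -0.6]
gripper_width: 0.5
grasp_force: 0.0
```

Request:
drive_tool(deltas=[[1,0,0,0.002,0,0,0],[1,0,0,0.003,0,0,0],[1,0,0,0.003,0,0,0]])

```text
time_s: 2.78
tcp_pos: [544.9, -22.0, 35.9]
eef_rot: [-3.136, -0.177, 0.0]
wrist_force: [0.4, 0.2, -0.3]
gripper_width: 0.7
grasp_force: 0.0
```

Request:
drive_tool(deltas=[[1,0,0,0.002,0,0,0],[1,0,0,0.002,0,0,0],[1,0,0,0.002,0,0,0]])

```text
time_s: 3.03
tcp_pos: [544.9, -22.0, 35.0]
eef_rot: [-3.137, -0.177, 0.0]
wrist_force: [1.0, 0.5, -0.3]
gripper_width: 0.7
grasp_force: 0.0
```

Commanded z is now 35.

Request:
drive_tool(deltas=[[1,0,0,0.002,0,0,0],[1,0,0,0.002,0,0,0],[1,0,0,0.002,0,0,0]])

```text
time_s: 3.28
tcp_pos: [544.9, -22.0, 34.0]
eef_rot: [-3.137, -0.177, 0.0]
wrist_force: [0.1, 1.3, 0.3]
gripper_width: 0.3
grasp_force: 0.0
```

Request:
drive_tool(deltas=[[1,0,0,0.002,0,0,0],[1,0,0,0.002,0,0,0],[1,0,0,0.002,0,0,0]])

```text
time_s: 3.53
tcp_pos: [544.9, -22.0, 33.0]
eef_rot: [-3.137, -0.177, 0.0]
wrist_force: [0.8, -0.8, 0.4]
gripper_width: 0.7
grasp_force: 0.0
```

Request:
drive_tool(deltas=[[1,0,0,0.002,0,0,0],[1,0,0,0.002,0,0,0],[1,0,0,0.002,0,0,0]])

```text
time_s: 3.78
tcp_pos: [545.2, -22.1, 32.2]
eef_rot: [3.136, 0.177, 0.001]
wrist_force: [1.1, -0.3, 0.6]
gripper_width: 0.4
grasp_force: 0.2
```

Request:
drive_tool(deltas=[[1,0,0,0.002,0,0,0],[1,0,0,0.002,0,0,0],[1,0,0,0.002,0,0,0]])

```text
time_s: 4.03
tcp_pos: [545.2, -22.1, 32.2]
eef_rot: [3.136, 0.177, -0.0]
wrist_force: [-3.1, 1.4, 8.4]
gripper_width: 0.7
grasp_force: 4.1
```

Request:
drive_tool(deltas=[[1,0,0,0.001,0,0,0],[1,0,0,0.001,0,0,0],[1,0,0,0.001,0,0,0]])

```text
time_s: 4.28
tcp_pos: [545.2, -22.0, 32.1]
eef_rot: [3.136, 0.178, -0.0]
wrist_force: [-3.9, 0.7, 11.1]
gripper_width: 0.5
grasp_force: 5.9
```

It's solid at 32.2, but the contact force on the way down was ambiguous. I'll compare the scene depth with the start image over this cover.

```bash
cat >> h.py <<'E'
CV=dict(A=(593.5,159),B=(614,-14),C=(498.5,148),D=(518,-25))
def grid(d,k,n="scene"):
    vv,uu=np.mgrid[0:400,0:640];W=world(n,d,uu.ravel(),vv.ravel())
    x=W[:,:2]-CV[k];L=x@np.array([[.9937,-.1124],[.1124,.9937]]);o=[]
    for a in(-27,0,27):
        r=[]
        for b in(-27,0,27):
            m=(abs(L[:,0]-a)<13)&(abs(L[:,1]-b)<13)&(W[:,2]>15)&(W[:,2]<50);r.append(np.median(W[m,2]) if m.any() else np.nan)
        o.append(r)
    return np.array(o)
E
python3 - <<'E'
from h import *
np.set_printoptions(precision=1,suppress=True)
d0=np.load("scene.npz")["d"];d1=cams.camera("scene")[1]
for k in CV: print(k,grid(d0,k).tolist());print((grid(d1,k)-grid(d0,k)))
E
```

```text
A [[30.37265658870774, 30.69367076700007, 30.43196107602273], [31.191902687834272, 30.885609747331728, 30.99739496782081], [30.99828552061126, 30.800929124903178, 31.288617848905062]]
[[ 0.2  0.3  0.9]
 [-0.6  0.6  0.7]
 [-0.6  0.8 -0.5]]
B [[35.427213448490875, 35.75145680240615, 34.937742561629534], [35.50257660381294, 36.43755595381083, 35.80920560189452], [35.95581713928232, 35.94562554290172, 35.507066276619184]]
[[-0.4 -0.   0.6]
 [ 0.1 -1.7  0.7]
 [ nan  nan  0.1]]
C [[31.6933785501613, 31.687656254932847, 31.98347377102914], [32.067815256098015, 31.782130150336116, 32.28480655645586], [31.500210138401826, 31.620971883361506, 32.56595836532529]]
[[-0.4  0.4 -0.2]
 [ 0.1  0.4 -0.2]
 [ 0.3  0.7 -0.6]]
D [[30.09481383130492, 30.91685207057276, 30.787963555996612], [30.021778484785727, 31.361798951565618, 30.989095500475287], [30.82968186475364, 31.055580886958637, 30.65624665010631]]
[[ 0.2  0.5  0.6]
 [ 0.7  0.1 -0.2]
 [-0.2  2.9  0.9]]
```

D hasn't tilted: its near edge is unchanged while 11 N bears on the inner edge, so it's seated. B is next, and its top should be at about 37.

Request:
drive_tool(deltas=[[1,0,0,-0.033,0,0,0],[1,0.04,0,-0.033,0,0,0],[1,0.085,0,-0.033,0,0,0],[1,0.085,0,-0.033,0,0,0],[1,0.085,0,-0.016,0,0,0],[1,0.085,0,-0.016,0,0,0],[1,0.085,0,-0.016,0,0,0]])

```text
time_s: 4.92
tcp_pos: [585.3, -17.0, 37.1]
eef_rot: [-3.136, -0.177, 0.005]
wrist_force: [-0.1, -0.2, 0.0]
gripper_width: 0.5
grasp_force: 0.0
```

Request:
drive_tool(deltas=[[1,0,0,0.002,0,0,0],[1,0,0,0.002,0,0,0],[1,0,0,0.002,0,0,0]])

```text
time_s: 5.17
tcp_pos: [586.9, -17.3, 37.6]
eef_rot: [-3.137, -0.177, 0.0]
wrist_force: [0.5, -0.1, 0.3]
gripper_width: 0.5
grasp_force: 0.0
```

Request:
drive_tool(deltas=[[1,0,0,0.002,0,0,0],[1,0,0,0.002,0,0,0],[1,0,0,0.002,0,0,0]])

```text
time_s: 5.42
tcp_pos: [587.2, -17.3, 36.7]
eef_rot: [3.137, 0.177, -0.0]
wrist_force: [-0.8, -1.0, 1.3]
gripper_width: 0.4
grasp_force: 0.5
```

Request:
drive_tool(deltas=[[1,0,0,0.002,0,0,0],[1,0,0,0.002,0,0,0],[1,0,0,0.002,0,0,0]])

```text
time_s: 5.67
tcp_pos: [587.0, -17.3, 35.6]
eef_rot: [3.137, 0.177, -0.001]
wrist_force: [-1.7, -0.6, 2.6]
gripper_width: 0.2
grasp_force: 1.2
```

Request:
drive_tool(deltas=[[1,0,0,0.002,0,0,0],[1,0,0,0.002,0,0,0],[1,0,0,0.002,0,0,0]])

```text
time_s: 5.92
tcp_pos: [587.0, -17.4, 35.1]
eef_rot: [3.136, 0.177, -0.001]
wrist_force: [-3.8, -0.5, 6.4]
gripper_width: 0.5
grasp_force: 3.4
```

Run:
```python
from h import *
np.set_printoptions(precision=1,suppress=True)
d0=np.load("scene.npz")["d"];d1=cams.camera("scene")[1]
for k in "BD": print(k,grid(d1,k)-grid(d0,k))
o=manip.observe();print(o["wrist_force"],o["tcp_pos"])
```

```text
B [[-4.1 -0.9 -1.9]
 [-3.9  0.   0.3]
 [ 1.9  2.9  4.2]]
D [[-0.  -0.2 -0.1]
 [ 0.3 -0.6 -0.2]
 [-0.1 -0.1  0.2]]
[-4.2 -0.9  6.5] [587.  -17.3  35.1]
```

B rocks: the near edge is down about 4 mm and the far edge is up 2 to 4 mm. I'll release it, move over its middle and press.

Request:
drive_tool(deltas=[[1,0,0,-0.03,0,0,0],[1,0,0,-0.03,0,0,0],[1,0.054,0,-0.03,0,0,0],[1,0.054,0,-0.03,0,0,0],[1,0.054,0,-0.03,0,0,0],[1,0.054,0,-0.03,0,0,0]])

```text
time_s: 6.47
tcp_pos: [613.7, -14.1, 49.1]
eef_rot: [-3.136, -0.177, 0.001]
wrist_force: [-0.2, -0.9, 0.4]
gripper_width: 0.2
grasp_force: 0.0
```

Request:
drive_tool(deltas=[[1,0,0,0.01,0,0,0],[1,0,0,0.018,0,0,0],[1,0,0,0.024,0,0,0],[1,0,0,0.026,0,0,0],[1,0,0,0.026,0,0,0]])

```text
time_s: 6.88
tcp_pos: [613.4, -14.2, 36.6]
eef_rot: [-3.136, -0.177, 0.002]
wrist_force: [-3.3, 0.2, 4.1]
gripper_width: 0.4
grasp_force: 1.8
```

Request:
drive_tool(deltas=[[1,0,0,0.002,0,0,0],[1,0,0,0.004,0,0,0],[1,0,0,0.004,0,0,0]])

```text
time_s: 7.13
tcp_pos: [613.5, -14.2, 35.3]
eef_rot: [-3.137, -0.177, 0.002]
wrist_force: [-4.0, 0.6, 7.5]
gripper_width: 0.8
grasp_force: 3.9
```

Request:
drive_tool(deltas=[[1,0,0,0.002,0,0,0],[1,0,0,0.003,0,0,0],[1,0,0,0.003,0,0,0]])

```text
time_s: 7.38
tcp_pos: [613.4, -14.2, 33.8]
eef_rot: [-3.137, -0.177, 0.002]
wrist_force: [-5.1, -0.6, 8.7]
gripper_width: 0.2
grasp_force: 4.3
```

Commanded z is about 33 and the force is steady near 9 N, so the plug is going in. Continuing.

Request:
drive_tool(deltas=[[1,0,0,0.002,0,0,0],[1,0,0,0.004,0,0,0],[1,0,0,0.004,0,0,0]])

```text
time_s: 7.63
tcp_pos: [613.2, -14.2, 32.2]
eef_rot: [-3.136, -0.178, 0.003]
wrist_force: [-6.5, 0.3, 12.0]
gripper_width: 0.7
grasp_force: 5.8
```

Request:
drive_tool(deltas=[[1,0,0,0.002,0,0,0],[1,0,0,0.002,0,0,0],[1,0,0,0.002,0,0,0]])

```text
time_s: 7.88
tcp_pos: [613.3, -14.2, 32.1]
eef_rot: [-3.136, -0.178, 0.004]
wrist_force: [-9.2, 0.8, 17.1]
gripper_width: 0.6
grasp_force: 8.6
```

It stopped at 32.1 with the force rising to 17 N, so the cover is home. One slight extra press, then lift clear and check.

Request:
drive_tool(deltas=[[1,0,0,0.001,0,0,0],[1,0,0,0.001,0,0,0],[1,0,0,0.001,0,0,0]])

```text
time_s: 8.13
tcp_pos: [613.3, -14.2, 32.1]
eef_rot: [-3.136, -0.178, 0.004]
wrist_force: [-10.6, 1.1, 19.4]
gripper_width: 0.7
grasp_force: 10.1
```

Request:
drive_tool(deltas=[[1,0,0,-0.02,0,0,0],[1,0,0,-0.06,0,0,0],[1,0,0,-0.14,0,0,0],[1,0,0,-0.2,0,0,0],[1,-0.1,0.2,-0.3,0,0,0],[1,-0.1,0.3,-0.3,0,0,0],[1,-0.1,0.4,-0.3,0,0,0],[1,-0.1,0.5,-0.3,0,0,0],[1,-0.1,0.5,-0.3,0,0,0],[1,-0.1,0.5,-0.3,0,0,0],[1,-0.1,0.5,-0.3,0,0,0],[1,-0.1,0.5,-0.3,0,0,0]])

```text
time_s: 9.13
tcp_pos: [592.1, -272.1, 179.8]
eef_rot: [3.136, 0.17, 0.001]
wrist_force: [0.1, -0.0, 0.8]
gripper_width: 0.3
grasp_force: 0.0
```

Run:
```python
from h import *; import cv2
np.set_printoptions(precision=1,suppress=True)
d0=np.load("scene.npz")["d"];p,d1=cams.camera("scene")
for k in CV: print(k,grid(d1,k)-grid(d0,k))
print(manip.observe()["wrist_force"])
cv2.imwrite("pics/end.png",cv2.resize(p[150:280,190:370,::-1],None,fx=4,fy=4))
```

```text
A [[ 0.7 -0.   0.5]
 [-0.3  0.7  0.8]
 [-0.8 -0.2  0. ]]
B [[-5.2 -5.2 -4.5]
 [-4.4 -5.5 -5.1]
 [-5.3 -5.5 -4.7]]
C [[-0.1  0.   0.1]
 [-0.1  0.2 -0. ]
 [ 0.6  0.6 -0.4]]
D [[ 0.9 -0.2  0. ]
 [ 1.1  0.  -0.4]
 [-0.1  0.1 -0.3]]
[0.2 0.4 0.2]
```

View pics/end.png

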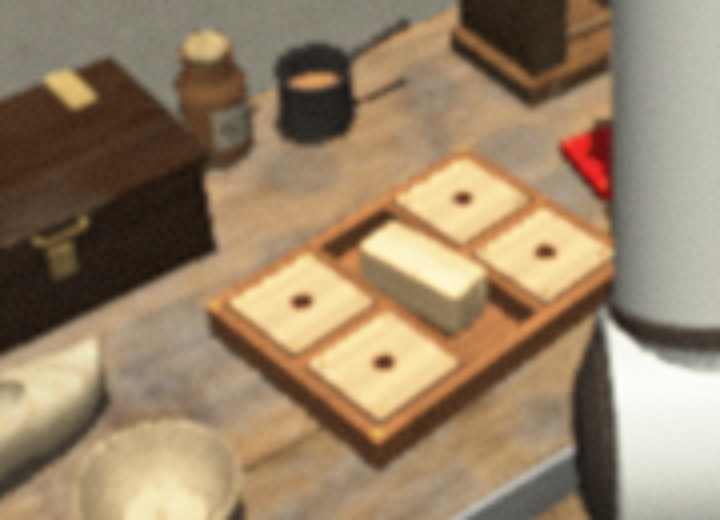

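The picture shows cover B at (462,198) flush and level, 5 mm lower all over. The other covers and the billet at (425,275) haven't moved, and the arm touches nothing.

```bash
python3 -c "
from cell import manip;print(manip.job_done())"
```

```text
the job is handed in; nothing more can be done
None
```

The rocking cover was the far-right one in the tray; I pressed it at its middle until it was home and level (5 mm lower all over, peak about 19 N), and handed the job in at about 9 s; I pressed only one other cover, which was solid.

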